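# Slide the loaded tray across the gap to the buffer

### The job

Slide the nose-heavy baking tray with its two croissants by its wooden grip from the right-hand stand straight across the gap onto the left-hand stand, keeping it level and sliding on the decks - not lifted, the nose never dipping into the gap. Push it gently on between the rails until you feel the sprung buffer at the far end clearly give, without ramming it, then let go, leaving the tray resting against the buffer with both croissants on it and the other things on the counter as they are.

Things in the scene. Friction and masses are not known exactly. Their poses are not given: they have to be found in the camera images.
- near_stand: fixed stand on the robot's right: beech deck 150 mm wide (its x), 140 mm long (its y) on steel legs; deck top 85 mm above its origin, which lies on the counter under the deck's centre. Its +y axis points across the gap to the far stand (to the robot's left). Deck edge at the gap rounded
- far_stand: fixed stand on the robot's left, in line with the near stand, same yaw: beech deck 186 mm wide (x), 222 mm long (y), top 85 mm above its origin, which lies on the counter under the deck's centre; its gap edge at y = -111 mm slopes down 2.4 mm over the last 16 mm as a lead-in. The gap between the decks is 95 to 110 mm
- rail_mouth (a point): middle of the mouth between the far stand's two straight aluminium guide rails (14 mm high), on the deck top, 90 mm before the far stand's centre, axes as the far stand's. Rails flare outwards for the first 32 mm; after that their inner faces stand at x = -75 and +75 mm (5 mm to spare each side of the tray)
- stop_block: steel block 50 x 14 x 36 mm fixed on the deck at the far end of the far stand; origin at the centre of its underside, axes as the far stand's. A screw with a sprung buffer sticks out of it towards the tray (-y). Its setting differs every time and is not reported: the untouched buffer face lies anywhere from 21 to 49 mm before this origin (y = -21 to -49 mm)
- buffer_line (a point): point of the stop block on the screw's axis, 18 mm above the deck. The buffer is a rubber disc, 25 mm wide; it gives 5 mm against a spring (0.5 N at first touch, 5.5 N fully pressed) and is hard after that. Let go, the tray stays touching the buffer: sliding friction of the loaded tray is 5 to 9 N
- tray: aluminium baking tray 140 mm wide (x), 170 mm long (y), rim 14 to 18 mm, floor 4 mm thick, on the near stand; origin at the middle of its underside, nose at +y. A stone slab (126 x 82 x 12 mm) fixed in its front half makes it nose-heavy. It starts up to 6 mm and 0.05 rad out of line, nose 5 to 30 mm out over the gap
- tray_nose (a point): middle of the tray's front edge, 85 mm ahead of the tray's origin, 10 mm above its underside. The loaded tray weighs about 0.7 kg, centre of mass about 63 mm behind the nose: pushed without being held level or held down at the grip it tips into the gap before the nose reaches the far stand
- tray_handle (a point): centre of the tray's grip: an upright wooden block at its rear, 70 mm wide (tray x), 14 mm thick (tray y), 42 mm high; this point lies 30 mm above the tray's underside, 16 mm under the grip's top, 68 mm behind the tray's origin; axes as the tray's. 58 mm of free tray floor between grip and slab
- roll_left_mid (a point): middle of one of the two croissants (about 52 x 86 x 39 mm) lying loose side by side on the tray's slab
- roll_right_mid (a point): middle of the other croissant on the tray
- stick_tin: grey tin of wooden stir sticks, 67 mm wide, 142 mm high, a bystander on the counter before the stands; origin at the centre of its underside
- cup: white cup, 73 mm wide, 61 mm high, a bystander on the counter; origin at the centre of its underside
- price_card: small card in a beech foot, 70 mm wide, 58 mm high, a bystander on the counter; origin at the centre of its underside
- ring_cookie: ring-shaped cookie, 60 mm wide, 23 mm high, a bystander on the counter; origin at the centre of its underside
- biscuit: small flat biscuit, 32 x 48 x 14 mm, lying on the counter behind the stands, a bystander; origin at the centre of its underside
Things that resemble listed ones, but are neither listed nor needed, are in the scene too. Leave any purple look-alike of the part that bears roll_left_mid alone.

How it is judged:
By the outcome, as a careful person would: the job done as asked, in the order asked, and still so for the second after the job is handed in, with the robot touching nothing.
It also fails if it takes over 72 s, if anything falls off the work surface, if the arm or the gripper's body presses on something with over 40 N, if the wrist force passes 120 N, or if a joint passes its speed limit or range.

### The arm

A 6-joint arm with a two-finger parallel gripper is mounted at the origin on a cart in front of the work surface, level with it; the furniture and walls round the work are solid. World frame = base frame: x ahead of the robot, y to its left, z up, the work surface at z = 0. Lengths are in m, angles in rad, forces in N, time in s.
With the tool pointing down it reaches from about 0.425 to 0.95 m from the base axis. Payload 14.7 kg.
Tool frame: the origin (TCP) lies at the very end of the fingers, on their centre line; the grasp point (between the pads) lies 19 mm behind it; z points along the fingers, x is the direction in which the jaws open and shut, and the axes are right-handed (so a half turn about z gives the same grasp; the last joint's range is limited). The gripper opens to 85 mm and grips with 20 to 120 N. Pads are 22 mm wide; open, the fingers measure 114 mm over their backs; the gripper's body (76 mm by 85 mm) begins 54 mm behind the grasp point. The pads swing forward as they close: fully open they stand 13 mm farther back than shut.
Start: joints at [1.204, 0.48, 1.596, -0, 1.065, -0.047], TCP at [0.204, 0.617, 0.231] pointing down, gripper open.
Joint ranges: [-2.75, 2.75], [-0.82, 2.05], [0.23, 2.67], [-1.56, 4.7], [0.09, 2.69], [-2.92, 2.92]. Speed limits (rad/s): [1.89, 1.89, 2.39, 3.01, 3.01, 3.01].

### API

Orientations are given as a rotation vector (axis times angle).
In Python, from station import monitor, eyes, env gives the robot as it stands.
- The arm moves only by the shell command python3 -m crank 'ROWS' [OPENING] [FORCE]. ROWS is JSON, a list of rows, each a list of 6 numbers: the shift along the tool's x, y, z in units of 50 mm (1.0 is 50 mm), then the turn, a rotation vector about the tool's x, y, z in units of 5 degrees (1.0 is 5 degrees). A call has 1 to 8 rows; each row is the pose to reach, as a shift and turn from the pose commanded when the call began, along the tool's axes at that moment; what a row does not reach only later rows make up. A row lasts 1/10 s, in which the tool goes at most 50 mm and 8.59 degrees, less where a joint would pass 70% of its speed; a pose out of reach is approached as far as the arm can. A call with a gripper value outside its range is refused whole. OPENING is the opening, from 0 (shut) to 1 (fully open), set as the call begins (- or left out, the last holds). The fingers move at their own pace and stop on an object; FORCE is the grip in N (left out, the last holds). Time passes only in rows, so rows that repeat a pose let the fingers close. It gives the time, the measured TCP pose, the force and the opening at its end, in the units of the state.
- monitor.sense(): the state, without advancing time (a new reading comes with each control period).
- eyes.get_image(name): name is "scene" or "top"; returns the picture (384x512x3 uint8, red, green, blue); there is no depth.
- eyes.get_calibration(name): a dict with "camera_matrix" (3x3 intrinsics, pixels), "eye" and "attitude" of the camera in the world. Camera axes: x right, y down, z forward; pixel columns grow to the right and rows downward; lengths in m; the calibration is good to about 2 mm. A picture is of the moment at which its call begins. get_calibration takes no time and is no camera call.
- env.sign_off(): hands the job in, once; it reports no verdict.
The state is a dict: "clock": time; "qpos": joint angles; "joint_vel": joint speeds; "tau": joint torques, N m; "eef_pos": TCP position; "eef_rot": TCP orientation; "wrist_force": force on the tool from outside, world axes, zero at the start; "torque": the same for the moment, N m; "opening": finger opening in m.
Only numpy, scipy, OpenCV 4.12 (cv2) and the standard library are available. Lean on these libraries where they do the work, as an engineer would, in place of code of your own. Each camera call takes 0.05 s, during which the arm holds its last target.

## Working session

There is one attempt and no reset: what is moved stays moved. The work goes in short steps, Python scripts to look and compute and a shell command to move; the robot and the scene stay as the last step left them, time stands still between calls to the robot, and variables do not carry over. Pictures are saved under pics/ and viewed, and the job is handed in when it is done.

```bash
ls; mkdir -p pics; python3 - <<'E'
from station import monitor, eyes, env
import cv2
print(monitor.sense())
for n in("scene","top"):
    cv2.imwrite(f"pics/{n}0.png",eyes.get_image(n)[:,:,::-1]); print(n,eyes.get_calibration(n))
E
```

```text
pics
{'clock': 0.0, 'qpos': array([ 1.20436701e+00,  4.80798470e-01,  1.59688060e+00, -6.79103838e-06,
        1.06512766e+00, -4.66076110e-02]), 'joint_vel': array([-0.00107451, -0.00049537,  0.0014871 ,  0.00118622,  0.00061574,
       -0.00200506]), 'tau': array([ 3.09412979e-03, -9.50645542e+01, -4.30194569e+01,  9.24116216e-05,
        1.18836510e-02,  1.12414543e-05]), 'eef_pos': array([0.20419251, 0.61664613, 0.23069155]), 'eef_rot': array([ 2.54627389e+00,  1.83899076e+00, -1.59091936e-03]), 'wrist_force': array([-0.6573878 , -0.27260281, -0.18382108]), 'torque': array([-0.0197741 , -0.02647277, -0.0103613 ]), 'opening': 0.0851877129171837}
scene {'camera_matrix': array([[481.66942913,   0.        , 257.17589123],
       [  0.        , 481.66942913, 193.29718133],
       [  0.        ,   0.        ,   1.        ]]), 'eye': array([-0.02014889, -0.7235152 ,  1.11952067]), 'attitude': array([-2.27980978,  0.85856621, -0.32649825])}
top {'camera_matrix': array([[377.26719287,   0.        , 255.84277219],
       [  0.        , 377.26719287, 192.47773415],
       [  0.        ,   0.        ,   1.        ]]), 'eye': array([ 0.38723642, -0.06247821,  1.10050276]), 'attitude': array([-2.13819566,  2.12243489, -0.17715672])}
```

View pics/scene0.png

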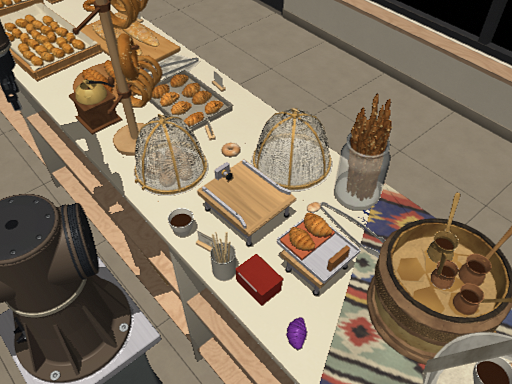

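View pics/top0.png

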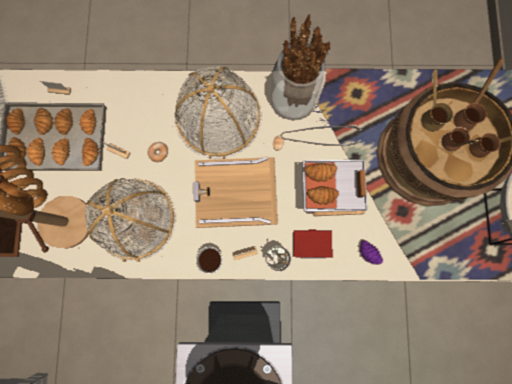

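```bash
python3 - <<'E'
import cv2
a=cv2.imread("pics/top0.png")
cv2.imwrite("pics/top0z.png",cv2.resize(a[145:240,180:380],None,fx=4,fy=4,interpolation=cv2.INTER_CUBIC))
a=cv2.imread("pics/scene0.png")
cv2.imwrite("pics/scene0z.png",cv2.resize(a[150:300,190:370],None,fx=4,fy=4,interpolation=cv2.INTER_CUBIC))
E
```

```text
(no output)
```

View pics/top0z.png

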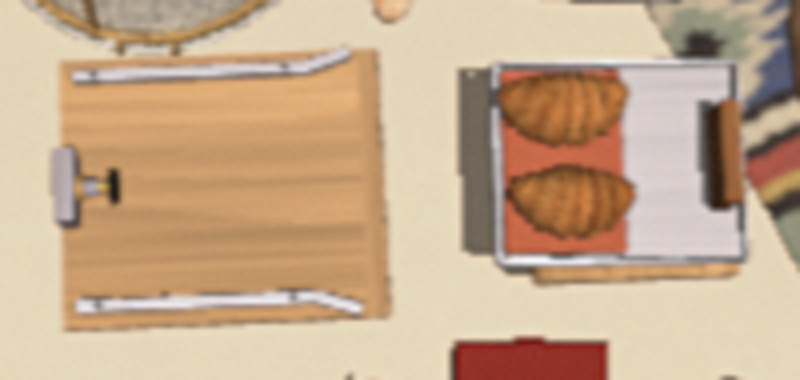

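View pics/scene0z.png

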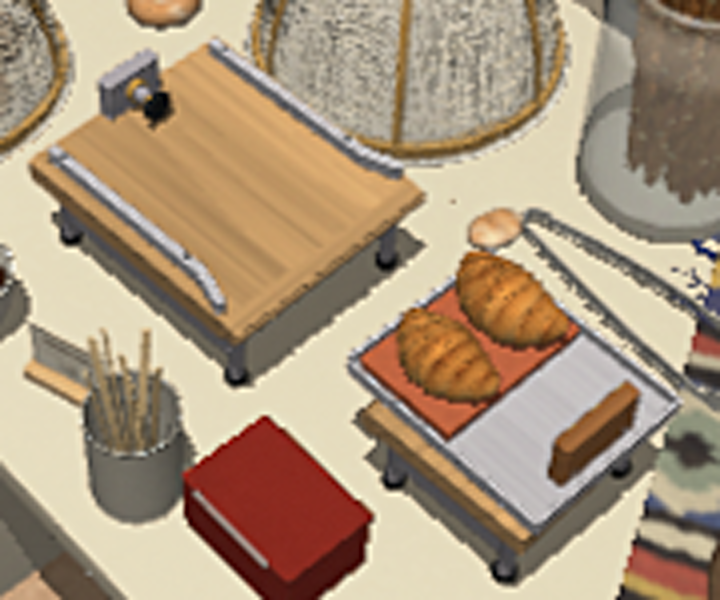

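```bash
cat > h.py <<'E'
import numpy as np, cv2
from scipy.spatial.transform import Rotation as R
from station import monitor, eyes, env
def ray(n,p):
    c=eyes.get_calibration(n); K=c["camera_matrix"]
    d=R.from_rotvec(c["attitude"]).as_matrix()@np.linalg.inv(K)@np.array([p[0],p[1],1.])
    return c["eye"],d
def cast(n,p,z):
    o,d=ray(n,p); return o+d*(z-o[2])/d[2]
def proj(n,P):
    c=eyes.get_calibration(n); q=R.from_rotvec(c["attitude"]).as_matrix().T@(np.array(P)-c["eye"])
    u=c["camera_matrix"]@q; return u[:2]/u[2]
E
python3 - <<'E'
from h import *
np.set_printoptions(precision=4,suppress=True)
T=lambda u,v:(180+u/4-.375,145+v/4-.375)
S=lambda u,v:(190+u/4-.375,150+v/4-.375)
def L(name,pts,z,cam="top",f=T):
    print(name); 
    for p in pts: print("  ",cast(cam,f(*p),z)[:2])
L("far deck top corners FL,NL(gap far x),gap near x,near",[(62,62),(375,50),(390,315),(65,330)],.085)
L("deck scene: left, top?,right,bottom",[(32,165),(212,42),(424,195),(235,335)],.085,"scene",S)
L("rails inner upper: far end, bend",[(75,82),(300,73)],.085)
L("rails inner lower top edge: far end, bend",[(77,300),(305,293)],.099)
L("rail upper outer top edge",[(75,72),(300,65)],.099)
L("tray rim top corners",[(493,63),(737,62),(747,262),(497,266)],.101)
L("tray rim scene left,top,right,bottom",[(348,365),(462,285),(682,405),(540,527)],.101,"scene",S)
L("grip top corners",[(722,100),(741,99),(742,207),(722,207)],.131)
L("grip top scene",[(628,382),(638,390),(560,458),(551,447)],.131,"scene",S)
L("grip bottom front line",[(705,100),(712,207)],.089)
L("stop block top",[(52,147),(75,147),(77,222),(56,225)],.121)
L("buffer face",[(118,186)],.103)
L("buffer sc",[(163,108)],.103,"scene",S)
E
```

```text
far deck top corners FL,NL(gap far x),gap near x,near
   [0.6519 0.1119]
   [ 0.6619 -0.1051]
   [ 0.478  -0.1152]
   [0.4663 0.1034]
deck scene: left, top?,right,bottom
   [0.4674 0.0979]
   [0.6477 0.1095]
   [ 0.6606 -0.1106]
   [ 0.4777 -0.1165]
rails inner upper: far end, bend
   [0.6377 0.1024]
   [ 0.6451 -0.0532]
rails inner lower top edge: far end, bend
   [0.4852 0.0938]
   [ 0.491  -0.0579]
rail upper outer top edge
   [0.6412 0.1004]
   [ 0.6472 -0.0533]
tray rim top corners
   [ 0.649  -0.1848]
   [ 0.6508 -0.351 ]
   [ 0.5136 -0.3521]
   [ 0.5097 -0.1856]
tray rim scene left,top,right,bottom
   [ 0.5095 -0.1932]
   [ 0.6127 -0.1951]
   [ 0.6489 -0.3579]
   [ 0.5146 -0.3602]
grip top corners
   [ 0.6171 -0.3314]
   [ 0.6178 -0.344 ]
   [ 0.5458 -0.3416]
   [ 0.5457 -0.3287]
grip top scene
   [ 0.6171 -0.3347]
   [ 0.6172 -0.343 ]
   [ 0.5434 -0.3454]
   [ 0.5451 -0.3363]
grip bottom front line
   [ 0.6269 -0.3314]
   [ 0.5525 -0.3334]
stop block top
   [0.5845 0.1104]
   [0.5846 0.0951]
   [0.5344 0.0921]
   [0.5323 0.1058]
buffer face
   [0.5617 0.0682]
buffer sc
   [0.5645 0.0657]
```

```bash
cat > fit.py <<'E'
from h import *
np.set_printoptions(precision=4,suppress=True)
def edge(img,cam,P,Q,w=3.0,ch=None,sign=0):
    """refine line P-Q (pixels) by max gradient along its normal; returns two refined end points"""
    P=np.array(P,float);Q=np.array(Q,float);t=(Q-P)/np.linalg.norm(Q-P);n=np.array([-t[1],t[0]])
    g=img.astype(np.float32)
    s=np.arange(-w,w+.01,.25); pts=[]
    for k in np.linspace(.06,.94,60):
        c=P+(Q-P)*k; m=(c+s[:,None]*n).astype(np.float32)
        v=cv2.remap(g,m[:,0][None],m[:,1][None],cv2.INTER_LINEAR)[0]
        d=np.linalg.norm(v[4:]-v[:-4],axis=1); i=d.argmax()
        if d[i]>15: pts.append(c+s[i+2]*n)
    pts=np.array(pts,np.float32)
    vx,vy,x,y=cv2.fitLine(pts,cv2.DIST_HUBER,0,.01,.01).ravel()
    f=lambda A:np.array([x,y])+np.array([vx,vy])*((A-[x,y])@[vx,vy])
    return f(P),f(Q),len(pts)
T=lambda u,v:(180+u/4-.375,145+v/4-.375)
S=lambda u,v:(190+u/4-.375,150+v/4-.375)
def run(name,img,cam,P,Q,z,along):
    a,b,n=edge(img,cam,P,Q); A=cast(cam,a,z);B=cast(cam,b,z);d=B-A
    yaw=-d[0]/d[1] if along=='y' else d[1]/d[0]
    print(name,cam,n,A[:2],B[:2],"yaw %.4f"%yaw)
E
python3 - <<'E'
from fit import *
a=cv2.imread("pics/top0.png");b=cv2.imread("pics/scene0.png")
for nm,p,q,z,al in [("deck far",(62,62),(65,330),.085,'x'),("deck gap",(375,50),(390,315),.085,'x'),("deck near",(65,330),(390,315),.085,'y'),
 ("rail up outer",(75,72),(290,65),.099,'y'),("rail up inner",(75,82),(295,74),.085,'y'),("rail lo in",(77,300),(305,293),.099,'y'),("rail lo out",(80,313),(305,303),.085,'y'),
 ("tray up",(493,63),(735,62),.101,'y'),("tray lo",(497,266),(747,262),.101,'y'),("nose",(493,63),(497,266),.101,'x'),("slab",(625,70),(626,255),.101,'x'),
 ("grip top front",(722,102),(722,207),.131,'x'),("grip top rear",(741,100),(742,207),.131,'x')]:
    run(nm,a,"top",T(*p),T(*q),z,al)
for nm,p,q,z,al in [("deck near",(32,165),(235,335),.085,'y'),("deck gap",(424,195),(235,335),.085,'x'),
 ("tray lo",(348,365),(540,527),.101,'y'),("tray rear",(682,405),(540,527),.101,'x'),("grip top rear",(638,390),(560,458),.131,'x'),("grip top front",(628,382),(551,447),.131,'x'),("slab",(580,328),(450,437),.101,'x'),("near deck lo",(362,408),(525,548),.085,'y')]:
    run(nm,b,"scene",S(*p),S(*q),z,al)
s=monitor.sense();print(R.from_rotvec(s['eef_rot']).as_matrix())
E
```

```text
deck far top 60 [0.6518 0.1132] [0.4663 0.1036] yaw 0.0513
deck gap top 60 [ 0.662 -0.107] [ 0.478  -0.1163] yaw 0.0504
deck near top 60 [0.4643 0.1033] [ 0.476  -0.1152] yaw 0.0533
rail up outer top 60 [0.6353 0.0999] [ 0.6433 -0.0466] yaw 0.0550
rail up inner top 60 [0.6391 0.1026] [ 0.6474 -0.0496] yaw 0.0546
rail lo in top 60 [0.4851 0.0938] [ 0.4846 -0.0579] yaw -0.0034
rail lo out top 60 [0.4796 0.0938] [ 0.4863 -0.0578] yaw 0.0441
tray up top 60 [ 0.6479 -0.1848] [ 0.6512 -0.3497] yaw 0.0196
tray lo top 60 [ 0.5114 -0.1856] [ 0.5192 -0.3521] yaw 0.0468
nose top 60 [ 0.649  -0.1861] [ 0.5097 -0.1849] yaw -0.0088
slab top 60 [ 0.6446 -0.2734] [ 0.5178 -0.2726] yaw -0.0065
grip top front top 60 [ 0.6156 -0.3292] [ 0.5459 -0.3308] yaw 0.0221
grip top rear top 60 [ 0.6171 -0.3437] [ 0.5459 -0.3433] yaw -0.0054
deck near scene 60 [0.4678 0.0981] [ 0.4787 -0.1162] yaw 0.0512
deck gap scene 60 [ 0.6592 -0.1153] [ 0.4778 -0.1159] yaw 0.0036
tray lo scene 60 [ 0.5155 -0.1921] [ 0.5123 -0.3604] yaw -0.0190
tray rear scene 60 [ 0.6493 -0.3559] [ 0.5148 -0.3583] yaw 0.0177
grip top rear scene 60 [ 0.6165 -0.3462] [ 0.5432 -0.3462] yaw 0.0012
grip top front scene 60 [ 0.6176 -0.3324] [ 0.5456 -0.3336] yaw 0.0167
slab scene 60 [ 0.6445 -0.277 ] [ 0.5194 -0.279 ] yaw 0.0161
near deck lo scene 60 [ 0.501  -0.2163] [ 0.5081 -0.3582] yaw 0.0497
[[ 0.3144  0.9493 -0.0004]
 [ 0.9493 -0.3144 -0.001 ]
 [-0.0011 -0.0001 -1.    ]]
```

```bash
python3 - <<'E'
from fit import *
for n,p in [("base disc top",(65,222)),("base near edge",(65,248)),("base right",(88,220)),("dome1 near",(133,262)),("dome1 right",(175,218)),("dome2 near",(218,160)),("dome2 c",(218,112)),("dome2 right",(262,112)),("tin",(277,255)),("cup",(208,258)),("apple box",(5,250)),("counter near edge",(200,280))]:
    print(n,cast("top",p,0)[:2],cast("top",p,.2)[:2])
print("scene base",cast("scene",(130,140),0)[:2])
a=cv2.imread("pics/top0.png");b=cv2.imread("pics/scene0.png")
cv2.imwrite("pics/tl.png",cv2.resize(a[130:290,0:200],None,fx=4,fy=3.7,interpolation=cv2.INTER_CUBIC))
cv2.imwrite("pics/sl.png",cv2.resize(b[0:200,0:220],None,fx=3,fy=3,interpolation=cv2.INTER_CUBIC))
E
```

```text
base disc top [0.485 0.501] [0.4672 0.3986]
base near edge [0.4098 0.494 ] [0.4057 0.3929]
base right [0.4914 0.4341] [0.4725 0.3439]
dome1 near [0.3715 0.2945] [0.3744 0.2297]
dome1 right [0.4991 0.1794] [0.4788 0.1354]
dome2 near [0.6749 0.0578] [0.6226 0.0359]
dome2 c [0.8268 0.0615] [0.7469 0.039 ]
dome2 right [ 0.8277 -0.0737] [ 0.7476 -0.0717]
tin [ 0.3945 -0.119 ] [ 0.3932 -0.1088]
cup [0.3845 0.0793] [0.385  0.0536]
apple box [0.4027 0.6673] [0.3999 0.5347]
counter near edge [0.3226 0.1003] [0.3343 0.0707]
scene base [0.4734 0.5129]
```

View pics/tl.png

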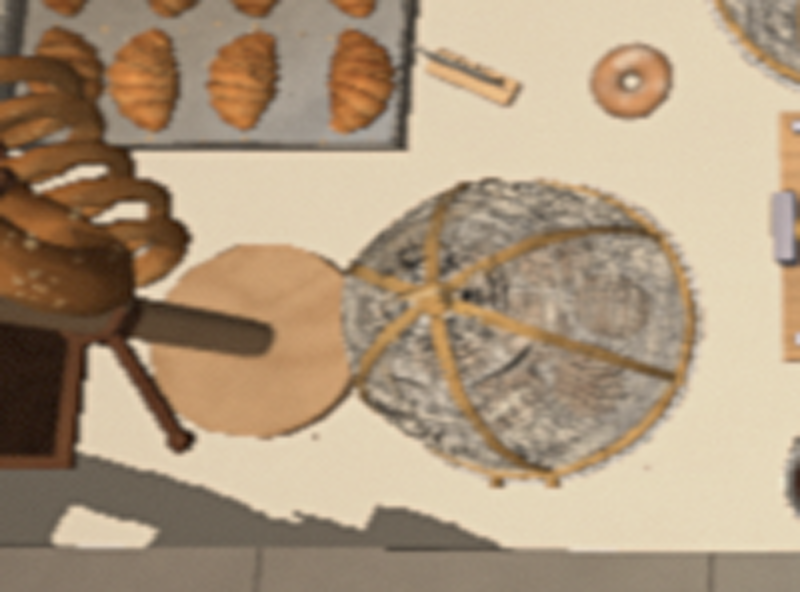

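View pics/sl.png

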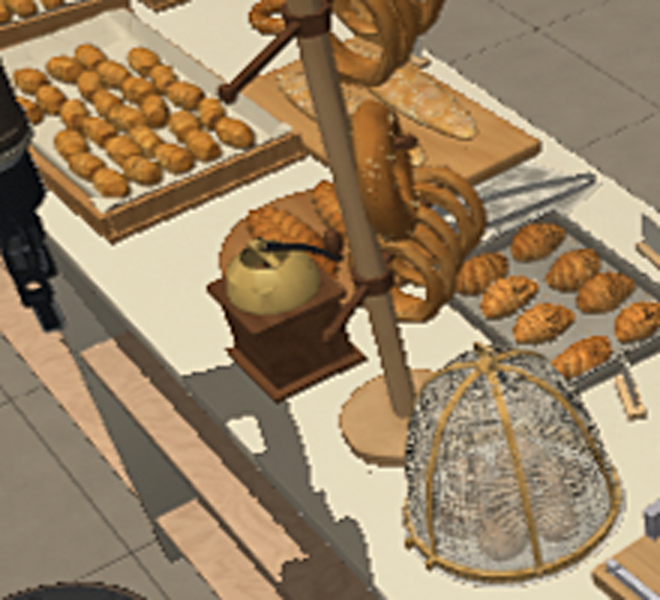

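```bash
python3 - <<'E'
from fit import *
def tri(p,q):
    o1,d1=ray("top",p);o2,d2=ray("scene",q)
    s=np.linalg.lstsq(np.c_[d1,-d2],o2-o1,rcond=None)[0]
    a=o1+d1*s[0];b=o2+d2*s[1];return (a+b)/2,np.linalg.norm(a-b)
print("peg lower",tri((45,249),(110,112)))
print("peg upper?",tri((45,249),(76,32)))
print("dome1 apex",tri((107,211),(161.5,117)))
print("dome2 apex",tri((210,83),(293,110)))
print("post low",tri((66,220),(134,138)))
E
```

```text
peg lower (array([0.4036, 0.4369, 0.2046]), np.float64(0.001814396433637257))
peg upper? (array([0.3605, 0.2655, 0.5533]), np.float64(0.08286407477650337))
dome1 apex (array([0.4924, 0.2874, 0.2287]), np.float64(0.0032295565966885113))
dome2 apex (array([0.8087, 0.0593, 0.226 ]), np.float64(0.006991082221370282))
post low (array([0.4861, 0.4939, 0.0143]), np.float64(0.008430248226916646))
```

```bash
python3 - <<'E'
from fit import *
for z in (.3,.35,.4,.45,.5): print(z,cast("scene",(76,32),z)[:2],proj("scene",(.486,.494,z)))
# desired waypoint shifts in tool axes from current pose, units 50mm
s=monitor.sense();M=R.from_rotvec(s['eef_rot']).as_matrix();p=s['eef_pos']
for w in [(.204,.54,.34),(.30,.36,.34),(.40,.2,.34),(.45,.05,.34),(.52,-.15,.34),(.581,-.338,.30),(.581,-.338,.2)]:
    print(w,M.T@(np.array(w)-p)/.05)
E
```

```text
0.3 [0.4863 0.7572] [117.1101  66.2558]
0.35 [0.4554 0.6669] [113.3768  51.468 ]
0.4 [0.4245 0.5765] [109.441   35.8777]
0.45 [0.3936 0.4862] [105.2856  19.4176]
0.5 [0.3627 0.3959] [100.8917   2.013 ]
(0.204, 0.54, 0.34) [-1.4598  0.4784 -2.1837]
(0.3, 0.36, 0.34) [-4.2736  3.4329 -2.1808]
(0.4, 0.2, 0.34) [-6.6825  6.3375 -2.1782]
(0.45, 0.05, 0.34) [-9.216   8.23   -2.1755]
(0.52, -0.15, 0.34) [-12.573   10.8167  -2.1719]
(0.581, -0.338, 0.3) [-15.7579  13.157   -1.3685]
(0.581, -0.338, 0.2) [-15.7556  13.1571   0.6315]
```

```bash
python3 -m crank '[[-0.8,0.2,-0.5,0,0,-0.5],[-1.5,0.4,-1,0,0,-1],[-2.2,0.7,-1.4,0,0,-1.5],[-2.8,1.1,-1.7,0,0,-2],[-3.4,1.6,-2,0,0,-2.5],[-4,2.1,-2.2,0,0,-3],[-4.4,2.9,-2.2,0,0,-3.5],[-4.8,3.6,-2.2,0,0,-3.8]]' 1 60; cat > nx.py <<'E'
from fit import *
import sys
s=monitor.sense();M=R.from_rotvec(s['eef_rot']).as_matrix();p=s['eef_pos']
print("t",s['clock'],"p",p,"toolx ang",np.degrees(np.arctan2(M[1,0],M[0,0])),"z",M[:,2],"F",s['wrist_force'],"T",s['torque'],"op",s['opening'])
for w in eval(sys.argv[1] if len(sys.argv)>1 else "[]"): print(w,M.T@(np.array(w)-p)/.05)
E
python3 nx.py "[(.40,.2,.34),(.46,.05,.34),(.52,-.15,.34),(.581,-.338,.30)]"
```

```text
clock: 0.9
eef_pos: [0.3004, 0.3312, 0.3417]
eef_rot: [2.205, 2.237, 0.002]
wrist_force: [1.9, 0.8, -0.5]
opening: 0.0854
t 0.9 p [0.3004 0.3312 0.3417] toolx ang 90.81857973767949 z [ 0.0008  0.0006 -1.    ] F [ 1.8882  0.7647 -0.5231] T [ 0.0155 -0.0641  0.0099] op 0.08536486510467116
(0.4, 0.2, 0.34) [-2.6523  1.9535  0.0348]
(0.46, 0.05, 0.34) [-5.6691  3.1106  0.034 ]
(0.52, -0.15, 0.34) [-9.6859  4.2533  0.0325]
(0.581, -0.338, 0.3) [-13.4634   5.4188   0.8312]
```

```bash
python3 -m crank '[[-0.7,0.6,0,0,0,0],[-1.4,1.1,0,0,0,0],[-2.1,1.6,0,0,0,0],[-2.8,2,0,0,0,0],[-3.6,2.4,0,0,0,0],[-4.5,2.7,0,0,0,0],[-5.4,3,0,0,0,0],[-6.3,3.3,0,0,0,0]]' && python3 -m crank '[[-0.9,0.3,0,0,0,0],[-1.8,0.6,0,0,0,0],[-2.7,0.9,0,0,0,0],[-3.6,1.1,0,0,0,0],[-4.5,1.4,0.1,0,0,0],[-5.4,1.7,0.3,0,0,0],[-6.3,1.9,0.5,0,0,0],[-7,2.1,0.7,0,0,0]]'; python3 nx.py "[(.581,-.338,.2),(.581,-.338,.108)]"
python3 - <<'E'
from fit import *
for n in("scene","top"):
    cv2.imwrite(f"pics/{n}1.png",eyes.get_image(n)[:,:,::-1])
E
```

```text
clock: 1.7
eef_pos: [0.4686, 0.0177, 0.3412]
eef_rot: [-2.208, -2.235, 0.0]
wrist_force: [1.3, 0.5, 0.2]
opening: 0.0855
clock: 2.5
eef_pos: [0.5775, -0.3318, 0.3053]
eef_rot: [-2.209, -2.233, 0.001]
wrist_force: [1.6, -0.4, -0.3]
opening: 0.0852
t 2.5 p [ 0.5775 -0.3318  0.3053] toolx ang 90.6253881228684 z [-0.0006  0.     -1.    ] F [ 1.6033 -0.3994 -0.2693] T [0.0621 0.0059 0.0081] op 0.08518185027207588
(0.581, -0.338, 0.2) [-0.1256  0.069   2.1061]
(0.581, -0.338, 0.108) [-0.1257  0.07    3.9461]
```

View pics/scene1.png

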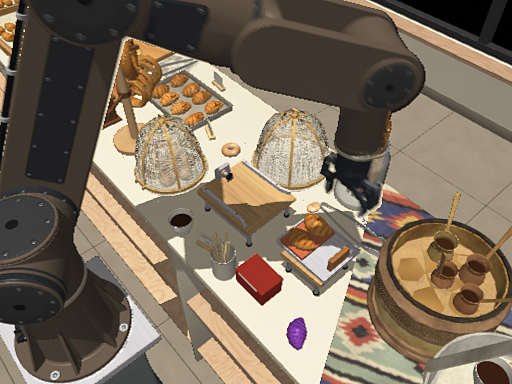

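View pics/top1.png

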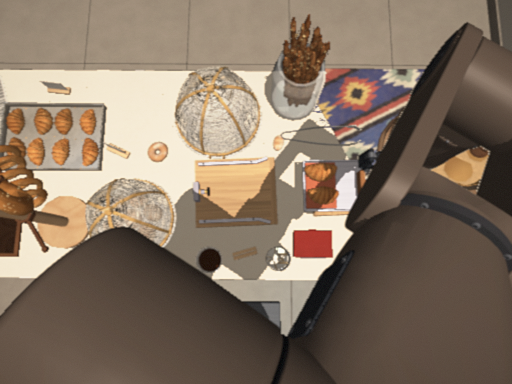

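```bash
python3 -m crank '[[0,0,0.4,0,0,0],[-0.1,0.1,1,0,0,0],[-0.1,0.1,1.6,0,0,0],[-0.1,0.1,2.1,0,0,0],[-0.1,0.1,2.4,0,0,0],[-0.1,0.1,2.5,0,0,0],[-0.1,0.1,2.5,0,0,0]]' 0.5 60; python3 nx.py "[(.581,-.338,.108)]"
python3 - <<'E'
from fit import *
im=eyes.get_image("scene")[:,:,::-1]
cv2.imwrite("pics/s2.png",cv2.resize(im[180:310,260:400],None,fx=4.5,fy=4.5,interpolation=cv2.INTER_CUBIC))
E
```

```text
clock: 3.3
eef_pos: [0.5827, -0.3339, 0.1813]
eef_rot: [-2.208, -2.234, 0.0]
wrist_force: [1.4, 0.5, 0.0]
opening: 0.0425
t 3.3 p [ 0.5827 -0.3339  0.1813] toolx ang 90.68934531913963 z [-0.0003  0.0002 -1.    ] F [1.3773 0.4988 0.0252] T [0.0108 0.0052 0.0156] op 0.04249945377677769
(0.581, -0.338, 0.108) [-0.0827 -0.0342  1.4664]
```

View pics/s2.png

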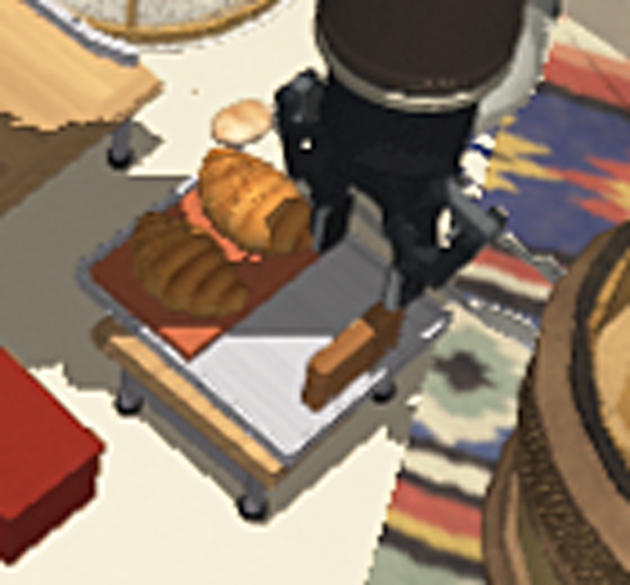

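```bash
python3 -m crank '[[-0.08,-0.02,0.4,0,0,0],[-0.08,-0.02,0.8,0,0,0],[-0.08,-0.02,1.1,0,0,0],[-0.08,-0.02,1.3,0,0,0],[-0.08,-0.02,1.43,0,0,0],[-0.08,-0.02,1.43,0,0,0]]'; python3 nx.py "[(.581,-.338,.108)]"
python3 - <<'E'
from fit import *
im=eyes.get_image("scene")[:,:,::-1]
cv2.imwrite("pics/s3.png",cv2.resize(im[180:310,260:400],None,fx=4.5,fy=4.5,interpolation=cv2.INTER_CUBIC))
E
```

```text
clock: 3.95
eef_pos: [0.5816, -0.338, 0.1094]
eef_rot: [-2.208, -2.234, 0.0]
wrist_force: [0.2, 0.1, 0.9]
opening: 0.0425
t 3.95 p [ 0.5816 -0.338   0.1094] toolx ang 90.68081321037076 z [-0.0005  0.0004 -1.    ] F [0.153  0.1473 0.8564] T [-0.0012 -0.0482  0.0622] op 0.04245523808204251
(0.581, -0.338, 0.108) [-0.0007 -0.0118  0.0279]
```

View pics/s3.png

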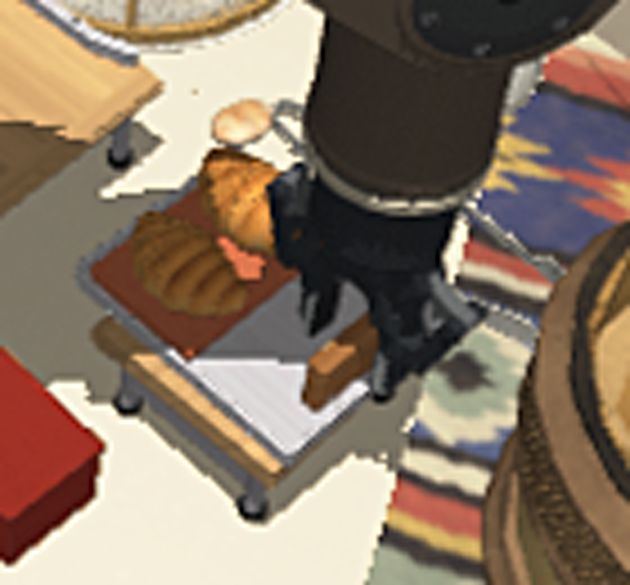

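```bash
python3 -m crank '[[0,0,0,0,0,0],[0,0,0,0,0,0],[0,0,0,0,0,0],[0,0,0,0,0,0],[0,0,0,0,0,0],[0,0,0,0,0,0]]' 0 50; python3 nx.py
python3 - <<'E'
from fit import *
im=eyes.get_image("scene")[:,:,::-1]
cv2.imwrite("pics/s4.png",im)
cv2.imwrite("pics/s4z.png",cv2.resize(im[180:310,260:400],None,fx=4.5,fy=4.5,interpolation=cv2.INTER_CUBIC))
cv2.imwrite("pics/t4.png",eyes.get_image("top")[:,:,::-1])
E
```

```text
clock: 4.6
eef_pos: [0.5821, -0.3382, 0.1107]
eef_rot: [2.207, 2.234, 0.0]
wrist_force: [-0.0, 1.9, 6.0]
opening: 0.013
t 4.6 p [ 0.5821 -0.3382  0.1107] toolx ang 90.6870904772623 z [ 0.0009 -0.0006 -1.    ] F [-0.0277  1.9343  5.9645] T [0.2479 0.1157 0.1931] op 0.013014749510100591
```

View pics/s4z.png

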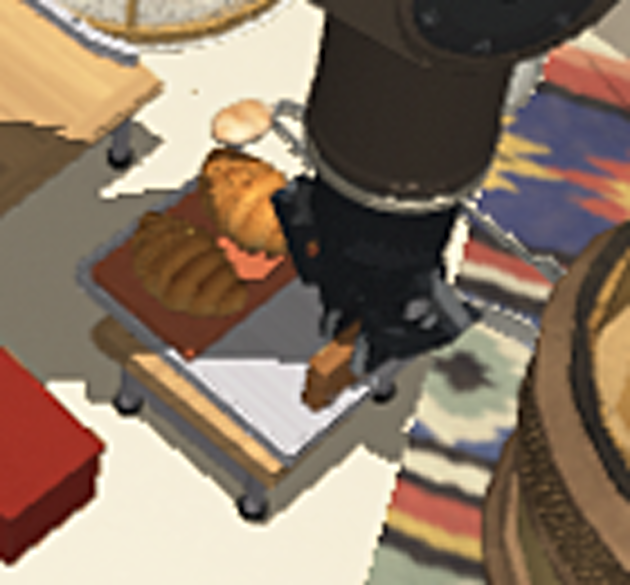

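View pics/t4.png

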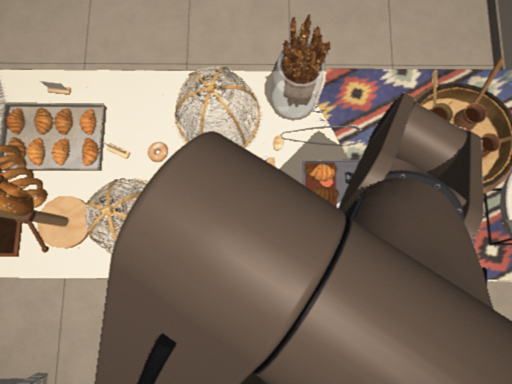

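```bash
python3 -m crank '[[0.02,0,0,0,0,-0.03],[0.06,0.01,0,0,0,-0.08],[0.12,0.01,0,0,0,-0.14],[0.18,0.01,0,0,0,-0.2],[0.24,0.01,0,0,0,-0.26],[0.3,0.01,0,0,0,-0.32],[0.36,0.01,0,0,0,-0.38],[0.42,0.01,0,0,0,-0.42]]'; python3 nx.py 
python3 - <<'E'
from fit import *
im=eyes.get_image("scene")[:,:,::-1]
cv2.imwrite("pics/s5.png",cv2.resize(im[150:310,200:370],None,fx=4,fy=3.7,interpolation=cv2.INTER_CUBIC))
E
```

```text
clock: 5.5
eef_pos: [0.5827, -0.318, 0.1107]
eef_rot: [2.165, 2.273, 0.0]
wrist_force: [-0.1, -5.7, 3.3]
opening: 0.0129
t 5.5 p [ 0.5827 -0.318   0.1107] toolx ang 92.78863540767075 z [ 0.002  -0.0018 -1.    ] F [-0.0549 -5.7254  3.326 ] T [-0.8106 -0.06   -0.0143] op 0.012907761821414067
```

View pics/s5.png

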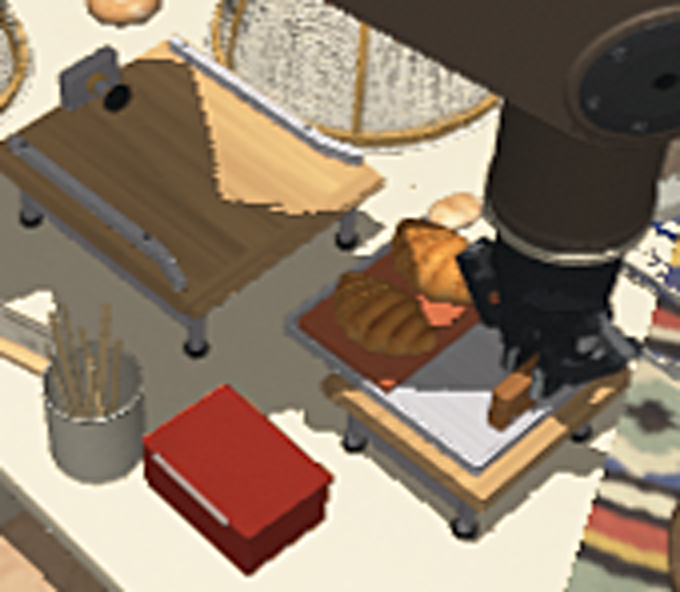

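```bash
python3 -m crank '[[0.06,0,0,0,0,0],[0.13,0,0,0,0,0],[0.2,0,0,0,0,0],[0.27,0,0,0,0,0],[0.34,0,0,0,0,0],[0.41,0,0,0,0,0],[0.48,0,0,0,0,0],[0.55,0,0,0,0,0]]'; python3 nx.py
```

```text
clock: 6.35
eef_pos: [0.5814, -0.2906, 0.1107]
eef_rot: [2.165, 2.273, 0.0]
wrist_force: [-0.1, -6.6, 6.4]
opening: 0.0128
t 6.35 p [ 0.5814 -0.2906  0.1107] toolx ang 92.77693909595374 z [ 0.0021 -0.0019 -1.    ] F [-0.0568 -6.5634  6.4404] T [-1.1427  0.03    0.0252] op 0.012831212651938114
```

```bash
python3 -m crank '[[0.06,0,0,0,0,0],[0.12,0,0,0,0,0],[0.18,0,0,0,0,0],[0.24,0,0,0,0,0],[0.3,0,0,0,0,0],[0.34,0,0,0,0,0]]'; python3 nx.py
python3 - <<'E'
from fit import *
im=eyes.get_image("scene")[:,:,::-1]
cv2.imwrite("pics/s6.png",cv2.resize(im[150:310,200:370],None,fx=4,fy=3.7,interpolation=cv2.INTER_CUBIC))
E
```

```text
clock: 6.95
eef_pos: [0.5808, -0.2737, 0.1109]
eef_rot: [2.165, 2.272, 0.0]
wrist_force: [0.3, -8.2, 7.2]
opening: 0.0129
t 6.95 p [ 0.5808 -0.2737  0.1109] toolx ang 92.78445290375488 z [ 0.0024 -0.0021 -1.    ] F [ 0.2956 -8.1713  7.1617] T [-1.3706 -0.0616  0.0186] op 0.012852530189665133
```

View pics/s6.png

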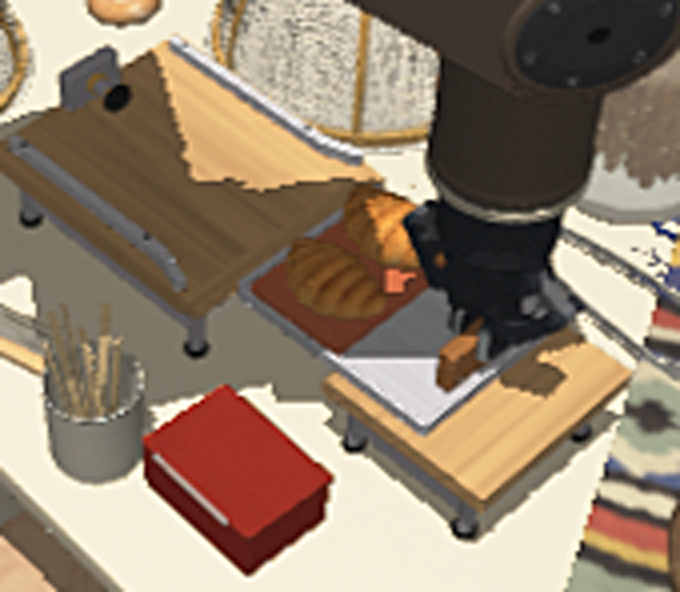

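```bash
python3 - <<'E'
from fit import *
for z in (.096,.101,.106): print(proj("scene",(.503,-.1243,z)),proj("scene",(.5035,-.1163-.158,z)))
E
```

```text
[257.3499 227.6561] [296.6157 262.8301]
[257.3468 226.5069] [296.7328 261.7174]
[257.3437 225.3511] [296.8505 260.5979]
```

```bash
python3 -m crank '[[0.05,0,0,0,0,0],[0.1,0,0,0,0,0],[0.15,0,0,0,0,0],[0.2,0,0,0,0,0],[0.25,0,0,0,0,0],[0.3,0,0,0,0,0],[0.35,0,0,0,0,0],[0.4,0,0,0,0,0]]'; python3 nx.py
python3 - <<'E'
from fit import *
im=eyes.get_image("scene")[:,:,::-1]
cv2.imwrite("pics/s7.png",cv2.resize(im[150:310,200:370],None,fx=4,fy=3.7,interpolation=cv2.INTER_CUBIC))
E
```

```text
clock: 7.8
eef_pos: [0.58, -0.254, 0.111]
eef_rot: [2.164, 2.272, 0.0]
wrist_force: [-0.1, -8.4, 8.4]
opening: 0.013
t 7.8 p [ 0.58  -0.254  0.111] toolx ang 92.78819457171411 z [ 0.0027 -0.0023 -1.    ] F [-0.0655 -8.4316  8.4267] T [-1.6389 -0.0123  0.0347] op 0.013019255247711985
```

View pics/s7.png

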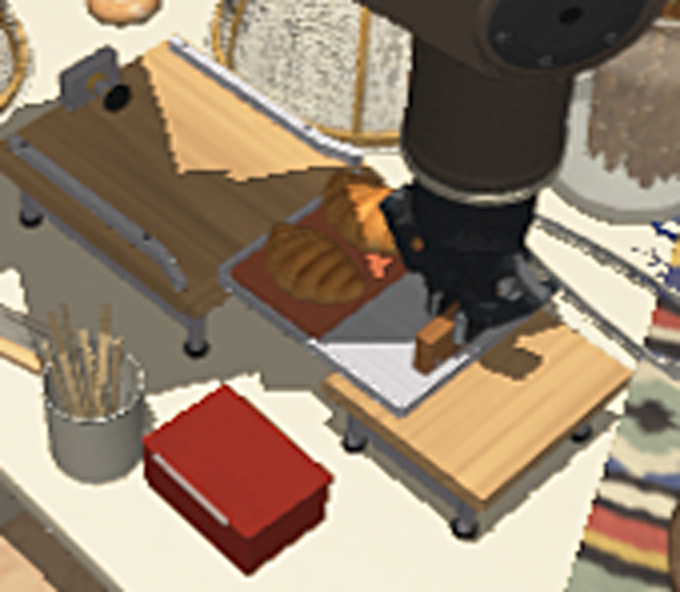

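```bash
python3 -m crank '[[0.05,0,0,0,0,0],[0.1,0,0,0,0,0],[0.15,0,0,0,0,0],[0.2,0,0,0,0,0],[0.25,0,0,0,0,0],[0.3,0,0,0,0,0],[0.35,0,0,0,0,0],[0.4,0,0,0,0,0]]'; python3 nx.py
python3 - <<'E'
from fit import *
im=eyes.get_image("scene")[:,:,::-1]
cv2.imwrite("pics/s8.png",cv2.resize(im[150:270,200:330],None,fx=5,fy=5,interpolation=cv2.INTER_CUBIC))
cv2.imwrite("pics/t8.png",eyes.get_image("top")[:,:,::-1])
E
```

```text
clock: 8.65
eef_pos: [0.5787, -0.2336, 0.1107]
eef_rot: [2.165, 2.273, 0.0]
wrist_force: [0.5, -7.7, 5.6]
opening: 0.0131
t 8.65 p [ 0.5787 -0.2336  0.1107] toolx ang 92.77290354373069 z [ 0.002  -0.0016 -1.    ] F [ 0.4617 -7.6783  5.5969] T [-1.0681 -0.0073 -0.0226] op 0.01314071025644311
```

View pics/s8.png

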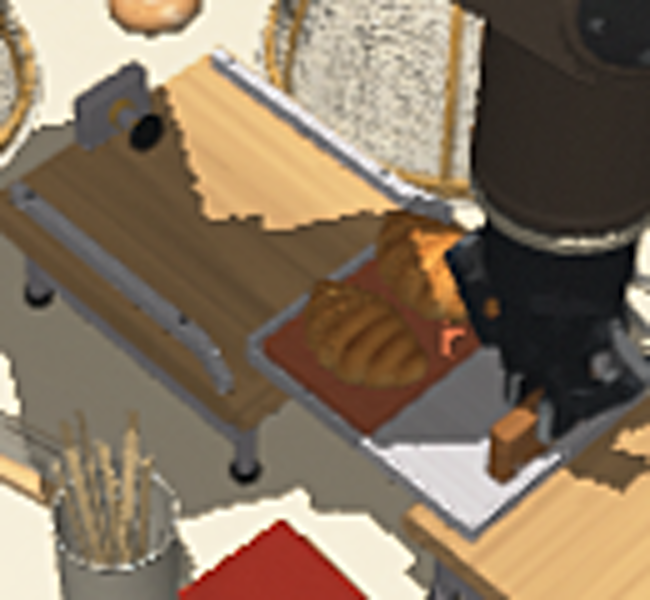

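View pics/t8.png

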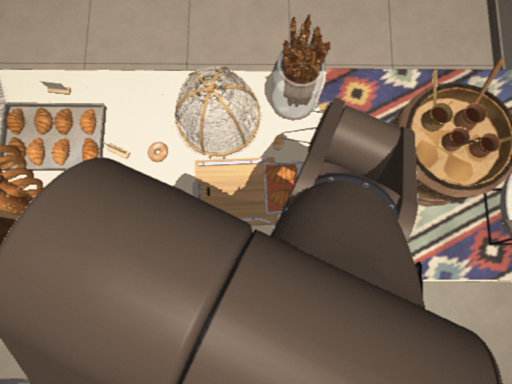

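```bash
python3 - <<'E'
from fit import *
b=cv2.imread("pics/s8.png")
Z=lambda u,v:np.array([(u+.5)/5-.5,(v+.5)/5-.5])
o=np.array([200,150])
small=cv2.resize(b,None,fx=.2,fy=.2,interpolation=cv2.INTER_AREA)
a0=cv2.imread("pics/scene0.png")
def f(nm,img,off,p,q,z,al):
    A,B,n=edge(img,"scene",p,q,w=1.5)
    A=cast("scene",A+off,z);B=cast("scene",B+off,z);d=B-A
    print(nm,A[:2],B[:2],"yaw %.4f"%(-d[0]/d[1]), "x at y=-.05: %.4f"%(A[0]+(-.05-A[1])*d[0]/d[1]))
f("tray lo",small,o,Z(252,352),Z(470,532),.100,'y')
f("rail inner top",small,o,Z(28,184),Z(190,312),.099,'y')
f("rail outer top",small,o,Z(15,190),Z(180,328),.099,'y')
# full rail from clean image s0: S zoom coordinates
Sx=lambda u,v:np.array([190+u/4-.375,150+v/4-.375])
f("rail0 in",a0,0,Sx(62,150),Sx(190,256),.099,'y')
f("rail0 out",a0,0,Sx(52,158),Sx(182,264),.099,'y')
f("deck",a0,0,Sx(32,165),Sx(235,335),.085,'y')
E
```

```text
tray lo [ 0.5068 -0.0928] [ 0.5104 -0.2561] yaw 0.0216 x at y=-.05: 0.5059
rail inner top [0.4858 0.0857] [ 0.4931 -0.0503] yaw 0.0538 x at y=-.05: 0.4931
rail outer top [0.4786 0.0874] [ 0.4841 -0.0547] yaw 0.0382 x at y=-.05: 0.4839
rail0 in [0.4855 0.0842] [ 0.4929 -0.0525] yaw 0.0535 x at y=-.05: 0.4927
rail0 out [0.4783 0.0838] [ 0.4853 -0.054 ] yaw 0.0510 x at y=-.05: 0.4851
deck [0.4681 0.0982] [ 0.4785 -0.1163] yaw 0.0481 x at y=-.05: 0.4753
```

```bash
python3 - <<'E'
from fit import *
im=eyes.get_image("scene")[:,:,::-1]
cv2.imwrite("pics/s9raw.png",im)
cv2.imwrite("pics/s9.png",cv2.resize(im[195:265,235:325],None,fx=8,fy=8,interpolation=cv2.INTER_NEAREST))
im=eyes.get_image("top")[:,:,::-1]
cv2.imwrite("pics/t9raw.png",im)
cv2.imwrite("pics/t9.png",cv2.resize(im[150:230,190:305],None,fx=6,fy=6,interpolation=cv2.INTER_NEAREST))
E
```

```text
(no output)
```

View pics/s9.png

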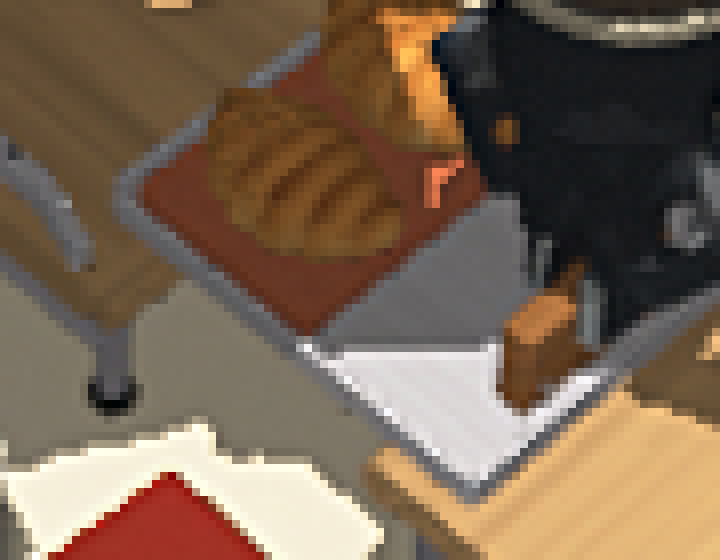

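View pics/t9.png

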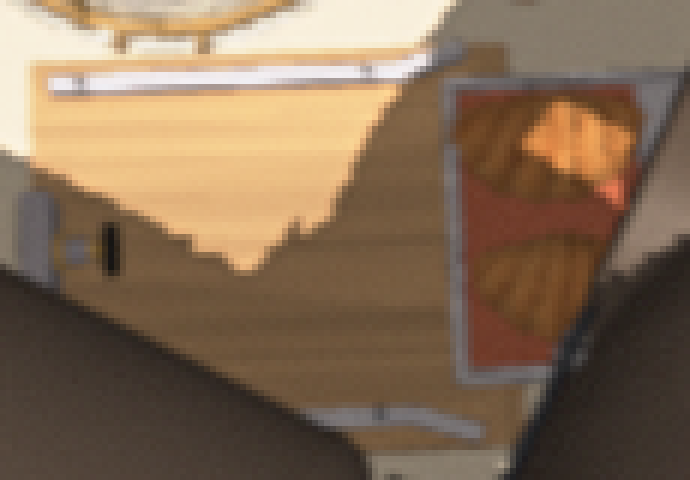

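```bash
python3 - <<'E'
from fit import *
T=lambda u,v:(190+(u+.5)/6-.5,150+(v+.5)/6-.5)
for nm,p,z in [("up rail inner base L",(52,95),.085),("up rail inner base R",(370,84),.085),("lo rail inner top R",(380,404),.099),("lo rail inner top L",(315,408),.099),
 ("tray up nose",(445,78),.101),("tray up rear",(660,72),.101),("tray lo nose",(460,386),.101),("tray lo",(540,380),.101)]:
    print(nm,cast("top",T(*p),z)[:2])
a=cv2.imread("pics/t9raw.png")
run("up rail base",a,"top",T(60,95),T(365,85),.085,'y')
run("tray up",a,"top",T(450,79),T(640,73),.101,'y')
run("nose",a,"top",T(443,85),T(458,380),.101,'x')
E
```

```text
up rail inner base L [0.6369 0.1028]
up rail inner base R [ 0.6431 -0.0439]
lo rail inner top R [ 0.4935 -0.05  ]
lo rail inner top L [ 0.4915 -0.0211]
tray up nose [ 0.6421 -0.0782]
tray up rear [ 0.6455 -0.1758]
tray lo nose [ 0.5015 -0.0854]
tray lo [ 0.5045 -0.1209]
up rail base top 60 [0.6387 0.0992] [ 0.6466 -0.0413] yaw 0.0561
tray up top 60 [ 0.6358 -0.081 ] [ 0.6446 -0.1668] yaw 0.1022
nose top 60 [ 0.6391 -0.0819] [ 0.5045 -0.0895] yaw 0.0560
```

```bash
python3 -m crank '[[0.05,-0.01,0,0,0,0],[0.1,-0.01,0,0,0,0],[0.15,-0.02,0,0,0,0],[0.2,-0.02,0,0,0,0],[0.25,-0.03,0,0,0,-0.02],[0.3,-0.03,0,0,0,-0.03],[0.35,-0.03,0,0,0,-0.04],[0.4,-0.03,0,0,0,-0.04]]'; python3 nx.py
python3 - <<'E'
from fit import *
im=eyes.get_image("top")[:,:,::-1]
cv2.imwrite("pics/t10raw.png",im)
cv2.imwrite("pics/t10.png",cv2.resize(im[150:230,190:305],None,fx=6,fy=6,interpolation=cv2.INTER_NEAREST))
E
```

```text
clock: 9.65
eef_pos: [0.5763, -0.2137, 0.1106]
eef_rot: [2.161, 2.277, 0.0]
wrist_force: [0.3, -7.5, 6.2]
opening: 0.0128
t 9.65 p [ 0.5763 -0.2137  0.1106] toolx ang 92.977957112568 z [ 0.0021 -0.0015 -1.    ] F [ 0.3211 -7.4535  6.1576] T [-1.0379 -0.0028 -0.0318] op 0.012811313755371926
```

View pics/t10.png

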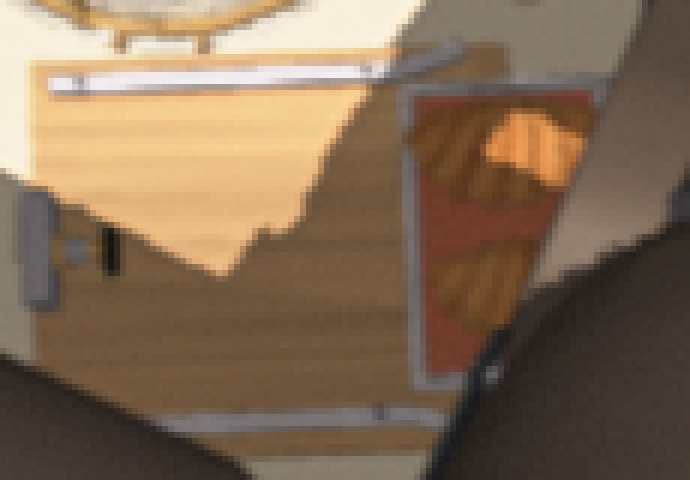

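```bash
python3 - <<'E'
from fit import *
T=lambda u,v:(190+(u+.5)/6-.5,150+(v+.5)/6-.5)
for nm,p,z in [("tray up nose",(402,85),.101),("tray lo nose",(418,388),.101),("lo rail R",(380,404),.099),("lo rail L",(180,416),.099),("up base R",(370,84),.085),("buffer",(118,250),.103),("nose mid",(409,236),.101)]:
    print(nm,cast("top",T(*p),z)[:2])
E
```

```text
tray up nose [ 0.6387 -0.0587]
tray lo nose [ 0.5005 -0.0668]
lo rail R [ 0.4935 -0.05  ]
lo rail L [0.4875 0.0387]
up base R [ 0.6431 -0.0439]
buffer [0.5614 0.0679]
nose mid [ 0.569  -0.0623]
```

```bash
python3 -m crank '[[0.06,0,0,0,0,0],[0.12,0,0,0,0,0],[0.18,0,0,0,0,0],[0.24,0,0,0,0,0],[0.3,0,0,0,0,0],[0.36,0,0,0,0,0],[0.42,0,0,0,0,0],[0.48,0,0,0,0,0]]'; python3 nx.py
python3 - <<'E'
from fit import *
im=eyes.get_image("top")[:,:,::-1]
cv2.imwrite("pics/t11.png",cv2.resize(im[150:230,190:305],None,fx=6,fy=6,interpolation=cv2.INTER_NEAREST))
E
```

```text
clock: 10.5
eef_pos: [0.5747, -0.1894, 0.1104]
eef_rot: [2.162, 2.277, 0.0]
wrist_force: [0.3, -6.5, 3.9]
opening: 0.0126
t 10.5 p [ 0.5747 -0.1894  0.1104] toolx ang 92.97576780929032 z [ 0.0014 -0.001  -1.    ] F [ 0.2991 -6.4907  3.8902] T [-0.7816 -0.0213  0.0067] op 0.012641294226019506
```

View pics/t11.png

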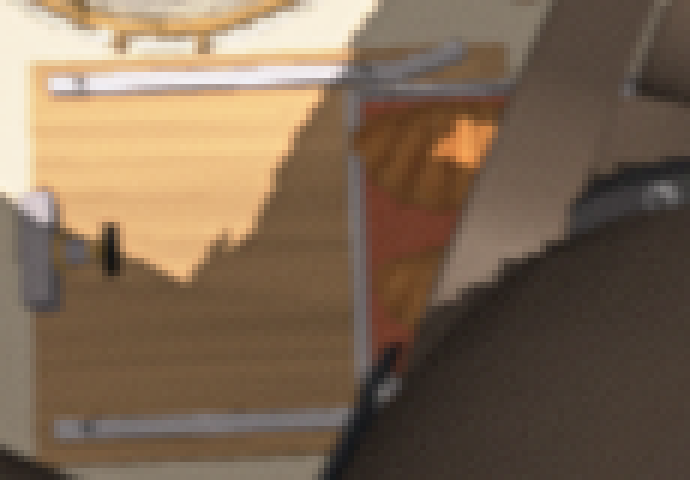

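```bash
python3 -m crank '[[0.06,0,-0.01,0,0,0],[0.12,0,-0.01,0,0,0],[0.18,0,-0.01,0,0,0],[0.24,0,-0.01,0,0,0],[0.3,0,-0.01,0,0,0],[0.36,0,-0.01,0,0,0],[0.42,0,-0.01,0,0,0],[0.48,0,-0.01,0,0,0]]'; python3 nx.py
```

```text
clock: 11.35
eef_pos: [0.5733, -0.1651, 0.1106]
eef_rot: [2.162, 2.278, 0.0]
wrist_force: [-0.3, -6.0, 3.5]
opening: 0.0129
t 11.35 p [ 0.5733 -0.1651  0.1106] toolx ang 92.97856117019167 z [ 0.0009 -0.0006 -1.    ] F [-0.3266 -6.0409  3.4606] T [-0.9485  0.0044 -0.0127] op 0.012944478271282391
```

```bash
python3 -m crank '[[0.06,0.01,0,0,0,0],[0.12,0.01,0,0,0,0],[0.18,0.01,0,0,0,0],[0.24,0.01,0,0,0,0],[0.3,0.01,0,0,0,0],[0.36,0.01,0,0,0,0],[0.42,0.01,0,0,0,0],[0.48,0.01,0,0,0,0]]' && python3 -m crank '[[0.06,0,0,0,0,0],[0.12,0,0,0,0,0],[0.18,0,0,0,0,0],[0.24,0,0,0,0,0],[0.3,0,0,0,0,0],[0.36,0,0,0,0,0],[0.42,0,0,0,0,0],[0.46,0,0,0,0,0]]'; python3 nx.py
python3 - <<'E'
from fit import *
im=eyes.get_image("scene")[:,:,::-1]
cv2.imwrite("pics/s12.png",cv2.resize(im[150:310,190:350],None,fx=4,fy=3.7,interpolation=cv2.INTER_CUBIC))
im=eyes.get_image("top")[:,:,::-1]
cv2.imwrite("pics/t12.png",cv2.resize(im[150:230,190:305],None,fx=6,fy=6,interpolation=cv2.INTER_NEAREST))
E
```

```text
clock: 12.15
eef_pos: [0.5725, -0.1411, 0.1107]
eef_rot: [2.162, 2.278, 0.0]
wrist_force: [0.4, -6.2, 4.4]
opening: 0.0128
clock: 12.95
eef_pos: [0.5713, -0.1181, 0.1107]
eef_rot: [2.162, 2.278, 0.0]
wrist_force: [0.8, -6.9, 4.4]
opening: 0.0128
t 12.95 p [ 0.5713 -0.1181  0.1107] toolx ang 92.98850848379001 z [ 0.0009 -0.0006 -1.    ] F [ 0.7904 -6.9118  4.427 ] T [-0.9995 -0.0495 -0.0556] op 0.012778701367000498
```

View pics/s12.png

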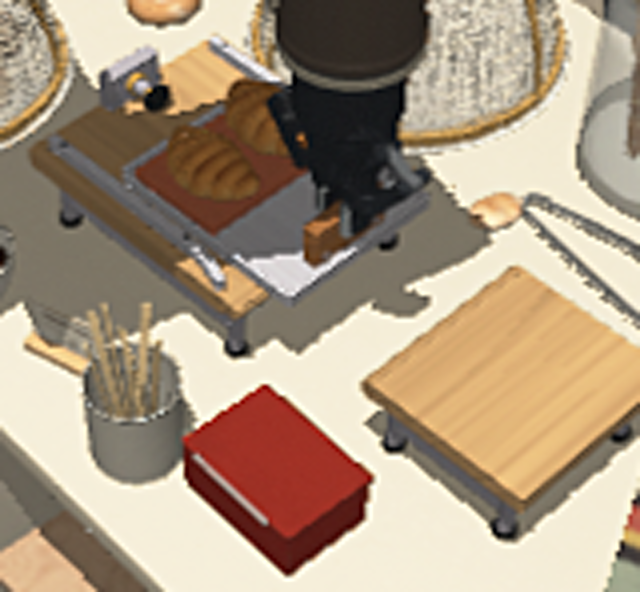

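View pics/t12.png

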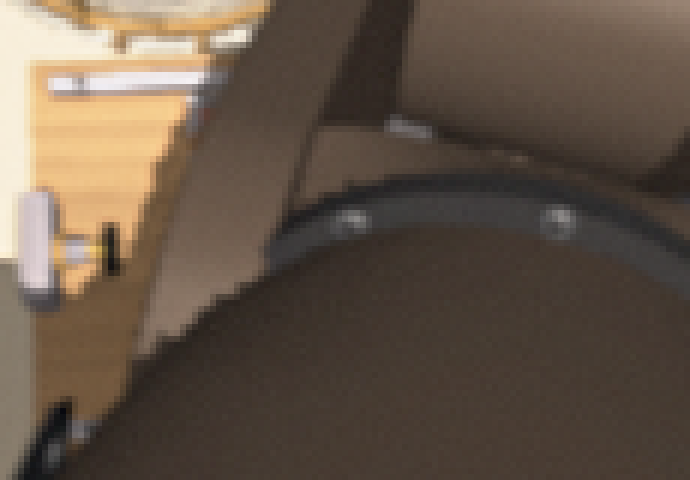

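```bash
python3 -m crank '[[0.05,0,0,0,0,0],[0.1,0,0,0,0,0],[0.15,0,0,0,0,0],[0.2,0,0,0,0,0],[0.25,0,0,0,0,0],[0.3,0,0,0,0,0],[0.35,0,0,0,0,0],[0.4,0,0,0,0,0]]' && python3 -m crank '[[0.02,0,0,0,0,0],[0.04,0,0,0,0,0],[0.06,0,0,0,0,0],[0.08,0,0,0,0,0],[0.1,0,0,0,0,0]]'; python3 nx.py
python3 - <<'E'
from fit import *
im=eyes.get_image("scene")[:,:,::-1]
cv2.imwrite("pics/s13.png",cv2.resize(im[150:230,190:290],None,fx=7,fy=7,interpolation=cv2.INTER_CUBIC))
E
```

```text
clock: 13.85
eef_pos: [0.5702, -0.0982, 0.1107]
eef_rot: [2.162, 2.278, 0.0]
wrist_force: [-0.2, -6.6, 5.5]
opening: 0.013
clock: 14.35
eef_pos: [0.57, -0.0932, 0.1107]
eef_rot: [2.162, 2.278, 0.0]
wrist_force: [0.0, -6.5, 6.1]
opening: 0.0131
t 14.35 p [ 0.57   -0.0932  0.1107] toolx ang 92.98699302924294 z [ 0.0009 -0.0006 -1.    ] F [ 0.014  -6.5055  6.1341] T [-0.9998 -0.0604 -0.0471] op 0.013113012397086765
```

View pics/s13.png

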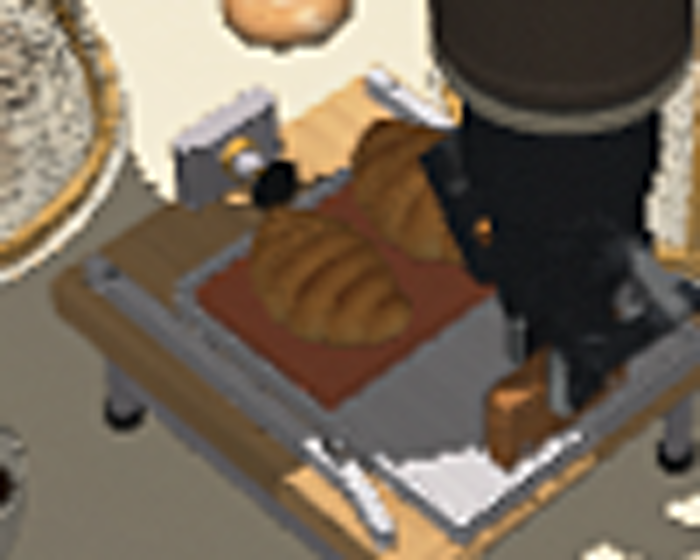

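```bash
python3 -m crank '[[0.02,0,0,0,0,0],[0.04,0,0,0,0,0],[0.06,0,0,0,0,0],[0.08,0,0,0,0,0],[0.1,0,0,0,0,0]]' && python3 -m crank '[[0.01,0,0,0,0,0],[0.02,0,0,0,0,0],[0.03,0,0,0,0,0],[0.04,0,0,0,0,0]]';  python3 nx.py
```

```text
clock: 14.9
eef_pos: [0.5697, -0.0882, 0.1107]
eef_rot: [2.162, 2.278, 0.0]
wrist_force: [0.6, -7.0, 5.5]
opening: 0.0124
clock: 15.3
eef_pos: [0.5697, -0.0863, 0.1107]
eef_rot: [2.162, 2.278, 0.0]
wrist_force: [0.2, -6.6, 5.9]
opening: 0.0133
t 15.3 p [ 0.5697 -0.0863  0.1107] toolx ang 92.98613373624042 z [ 0.0009 -0.0006 -1.    ] F [ 0.2127 -6.6137  5.8675] T [-1.0268 -0.0879 -0.0278] op 0.013273303765859184
```

```bash
python3 -m crank '[[0.01,0,0,0,0,0],[0.02,0,0,0,0,0],[0.03,0,0,0,0,0],[0.04,0,0,0,0,0]]' && python3 -m crank '[[0.01,0,0,0,0,0],[0.02,0,0,0,0,0]]';  python3 nx.py
```

```text
clock: 15.7
eef_pos: [0.5695, -0.0843, 0.1107]
eef_rot: [2.162, 2.278, 0.0]
wrist_force: [0.6, -7.5, 4.5]
opening: 0.0131
clock: 15.9
eef_pos: [0.5695, -0.0834, 0.1107]
eef_rot: [2.162, 2.278, 0.0]
wrist_force: [1.0, -8.6, 5.2]
opening: 0.0129
t 15.9 p [ 0.5695 -0.0834  0.1107] toolx ang 92.98677206549324 z [ 0.0008 -0.0007 -1.    ] F [ 1.0152 -8.65    5.1667] T [-1.3423 -0.0383  0.0279] op 0.012913649797869707
```

```bash
python3 -m crank '[[0.01,0,0,0,0,0],[0.02,0,0,0,0,0]]' && python3 -m crank '[[0.01,0,0,0,0,0],[0.02,0,0,0,0,0],[0.02,0,0,0,0,0]]';  python3 nx.py
```

```text
clock: 16.1
eef_pos: [0.5695, -0.0825, 0.1107]
eef_rot: [2.162, 2.278, 0.0]
wrist_force: [0.5, -9.3, 3.8]
opening: 0.0131
clock: 16.4
eef_pos: [0.5694, -0.0815, 0.1107]
eef_rot: [2.162, 2.278, 0.0]
wrist_force: [0.2, -9.6, 6.0]
opening: 0.0129
t 16.4 p [ 0.5694 -0.0815  0.1107] toolx ang 92.98896954824362 z [ 0.0009 -0.0009 -1.    ] F [ 0.2041 -9.6104  5.9802] T [-1.5036 -0.0687 -0.0264] op 0.01293011956707458
```

```bash
python3 -m crank '[[0.01,0,0,0,0,0],[0.015,0,0,0,0,0],[0.015,0,0,0,0,0]]'; python3 nx.py; python3 -m crank '[[0.015,0,0,0,0,0],[0.015,0,0,0,0,0]]'; python3 nx.py
python3 - <<'E'
from fit import *
im=eyes.get_image("scene")[:,:,::-1]
cv2.imwrite("pics/s14.png",cv2.resize(im[150:230,190:290],None,fx=7,fy=7,interpolation=cv2.INTER_CUBIC))
E
```

```text
clock: 16.7
eef_pos: [0.5694, -0.0809, 0.1107]
eef_rot: [2.162, 2.278, -0.0]
wrist_force: [0.6, -10.8, 5.2]
opening: 0.0128
t 16.7 p [ 0.5694 -0.0809  0.1107] toolx ang 92.98842448727943 z [ 0.001 -0.001 -1.   ] F [  0.5815 -10.7603   5.211 ] T [-1.6003 -0.0793 -0.0483] op 0.012842474052043409
clock: 16.9
eef_pos: [0.5694, -0.0801, 0.1107]
eef_rot: [2.162, 2.278, -0.0]
wrist_force: [0.0, -10.4, 4.3]
opening: 0.013
t 16.9 p [ 0.5694 -0.0801  0.1107] toolx ang 92.98861460046552 z [ 0.001 -0.001 -1.   ] F [  0.0264 -10.3935   4.3191] T [-1.7319 -0.0635 -0.0343] op 0.012975328678885255
```

View pics/s14.png

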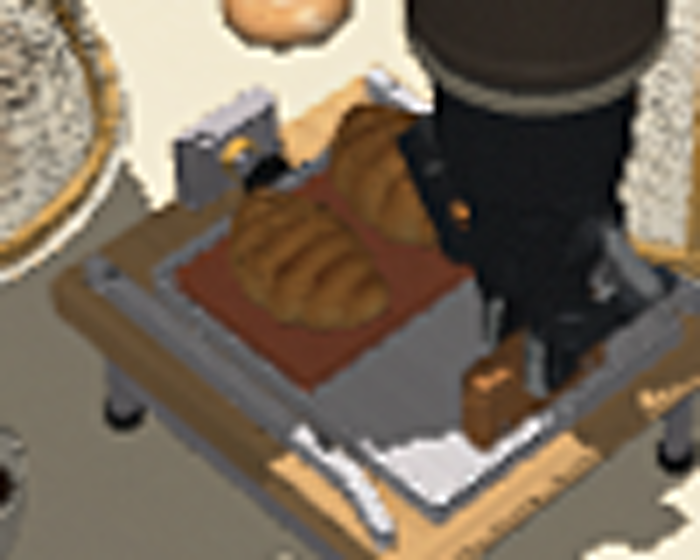

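```bash
python3 -m crank '[[0,0,0,0,0,0],[0,0,0,0,0,0],[0,0,0,0,0,0],[0,0,0,0,0,0],[0,0,0,0,0,0]]' 0.5; python3 nx.py; python3 -m crank '[[0,0,-0.2,0,0,0],[0,0,-0.6,0,0,0],[0,0,-1.2,0,0,0],[0,0,-2,0,0,0],[0,0,-2.8,0,0,0],[0,0,-3.6,0,0,0],[0,0,-4.4,0,0,0],[0,0,-4.4,0,0,0]]'; python3 nx.py
python3 - <<'E'
from fit import *
im=eyes.get_image("scene")[:,:,::-1]
cv2.imwrite("pics/s15full.png",im)
cv2.imwrite("pics/s15.png",cv2.resize(im[150:230,190:290],None,fx=7,fy=7,interpolation=cv2.INTER_CUBIC))
E
```

```text
clock: 17.45
eef_pos: [0.5689, -0.0793, 0.1102]
eef_rot: [-2.163, -2.278, 0.0]
wrist_force: [0.3, 0.2, -0.1]
opening: 0.0429
t 17.45 p [ 0.5689 -0.0793  0.1102] toolx ang 92.98696562843655 z [-0.0002  0.0001 -1.    ] F [ 0.2583  0.1913 -0.0823] T [ 0.0027  0.0278 -0.0413] op 0.04286643578934232
clock: 18.25
eef_pos: [0.5712, -0.0798, 0.3367]
eef_rot: [2.158, 2.273, 0.008]
wrist_force: [0.7, -0.1, -0.1]
opening: 0.0425
t 18.25 p [ 0.5712 -0.0798  0.3367] toolx ang 92.97734803026283 z [ 0.0088 -0.0017 -1.    ] F [ 0.7143 -0.0684 -0.0749] T [-0.0056  0.0027 -0.0181] op 0.0425365017956897
```

View pics/s15.png

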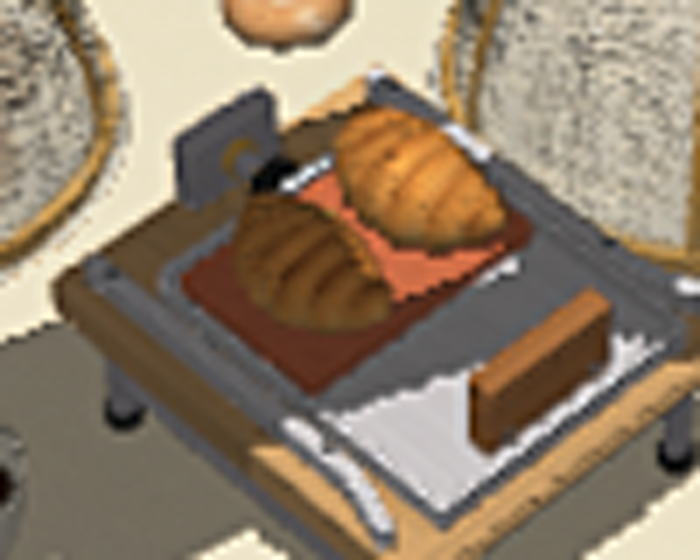

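View pics/s15full.png

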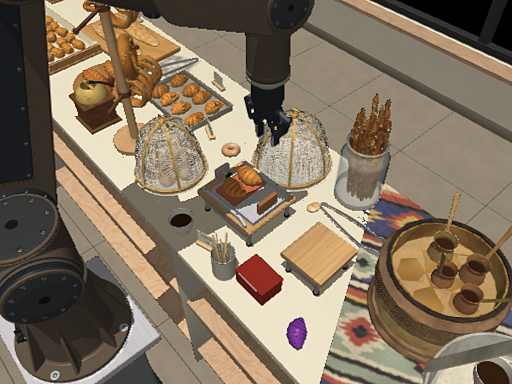

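```bash
python3 -m crank '[[-0.8,0,-0.2,0,0,0],[-1.6,0,-0.4,0,0,0],[-2.4,0,-0.4,0,0,0],[-3.2,0,-0.4,0,0,0],[-4,0,-0.4,0,0,0],[-4.6,0,-0.4,0,0,0],[-4.6,0,-0.4,0,0,0],[-4.6,0,-0.4,0,0,0]]'
python3 - <<'E'
from fit import *
im=eyes.get_image("scene")[:,:,::-1]
cv2.imwrite("pics/s16.png",cv2.resize(im[150:230,190:290],None,fx=7,fy=7,interpolation=cv2.INTER_CUBIC))
im=eyes.get_image("top")[:,:,::-1]
cv2.imwrite("pics/t16.png",cv2.resize(im[145:240,180:305],None,fx=6,fy=6,interpolation=cv2.INTER_CUBIC))
E
```

```text
clock: 19.1
eef_pos: [0.5803, -0.3093, 0.3493]
eef_rot: [-2.163, -2.276, 0.0]
wrist_force: [-0.5, -0.0, 0.9]
opening: 0.0425
```

View pics/s16.png

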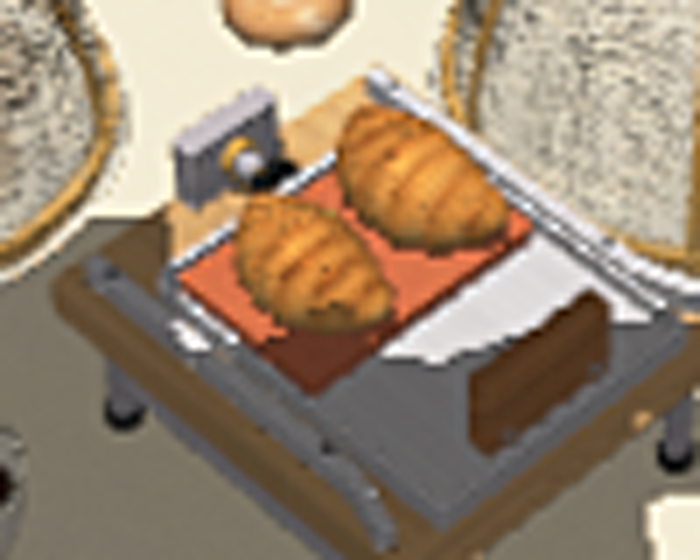

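View pics/t16.png

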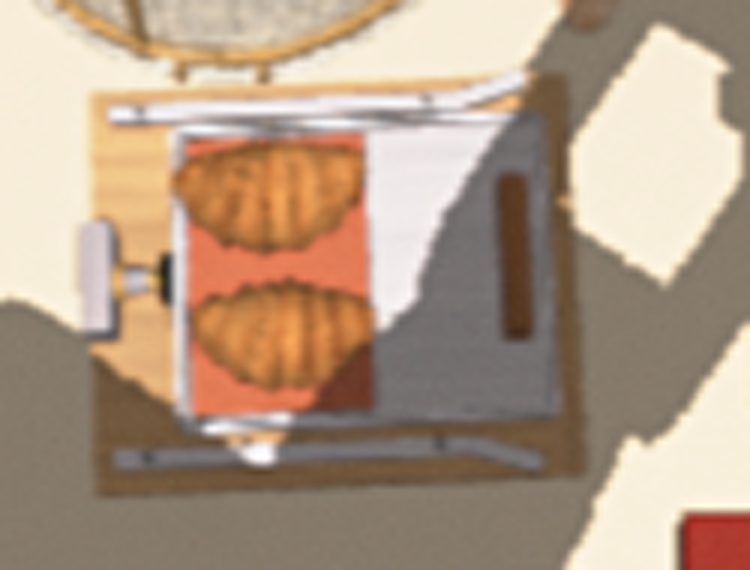

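The top view shows the nose rim (about 178,275 in the crop) against the black buffer disc (168,278). Both croissants are on the slab and the tray lies between the rails. The scene view shows no movement since release, and the robot is clear of everything.

```bash
python3 -c "
from station import env
print(env.sign_off())"
```

```text
the job is handed in; nothing more can be done
None
```

The tray is on the left-hand stand, resting against the buffer with both croissants on it, and I handed the job in at about 19 s on the robot's clock.

- **Slide:** I gripped the wooden block across its thickness and slid the tray level across the gap. I turned it about 2.3° on the way to line it up with the rails. Nothing caught at the rails, and the tray height held steady to within a millimetre.
- **Buffer:** Push force rose from about 6.6 N while sliding to about 10.5 N at the end. I estimate the buffer gave 4 to 4.5 mm. That is about 0.75 mm more than I meant, because one waiting row was counted from the commanded pose and pushed further. It stayed short of the hard stop.
- **After release:** The tray sprang back by about a millimetre. The last images from both cameras show the nose still touching the buffer disc, the tray between the rails, and no movement since release. The tin, cup, price card, ring cookie and biscuit looked undisturbed in the last full picture I viewed.
- **Measurement disagreement:** The two cameras disagreed by about 3 mm along y. Some tray edge fits gave scattered angles, so I steered by the top view and the hand's own angle.

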